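# Seat the last tapered leg of a tea table

## Robot

A 6-joint arm with a two-finger parallel gripper is mounted at the origin on the work surface. World frame = base frame: x ahead of the robot, y to its left, z up, the work surface at z = 0. Lengths are in m, angles in rad, forces in N, time in s.
With the tool pointing down it reaches from about 0.375 to 0.9 m from the base axis. Payload 3.1 kg.
Tool frame: the origin (TCP) lies between the finger pads; the fingertips stand 11 mm ahead of it and the grasp point (between the pads) lies 8 mm behind it; z points along the fingers, y is the direction in which the jaws open and shut (so a half turn about z gives the same grasp; the last joint's range is limited). The gripper opens to 85 mm and grips with 20 to 120 N. Pads are 22 mm wide; open, the fingers measure 114 mm over their backs; the gripper's body (76 mm by 85 mm) begins 54 mm behind the grasp point. The pads swing forward as they close: fully open they stand 13 mm farther back than shut.
Start: joints at [1.119, 0.527, 1.433, -0, 1.181, -0.178], TCP at [0.169, 0.602, 0.242] pointing down, gripper open.
Joint ranges: [-3.08, 3.08], [-0.75, 2.2], [0.22, 2.44], [-1.43, 4.57], [0, 2.65], [-2.85, 2.85]. Speed limits (rad/s): [2.79, 2.79, 3.14, 3.14, 3.14, 3.14].

## Interface

Orientations are given as a unit quaternion [x, y, z, w].
In Python, from station import manip gives the robot as it stands.
- The arm moves only by the tool move_arm, never from a script. Its argument "deltas" is a list of rows, each a list of 5 numbers: the shift along the tool's x, y, z in units of 40 cm (1.0 is 40 cm), then the turn about the tool's z in units of 0.5 rad (1.0 is 0.5 rad), then the opening in per cent of the stroke, from 0 (shut) to 100 (fully open). In form: [[x, y, z, twist, grip], ...]. A call has exactly 8 rows; each row is the pose to reach, as a shift and turn from the pose commanded when the call began, along the tool's axes at that moment; what a row does not reach only later rows make up. A row lasts 1/12 s, in which the tool goes at most 41.7 mm and 7.16 degrees, less where a joint would pass 70% of its speed; a pose out of reach is approached as far as the arm can. A call with a number of a shift or a turn outside -1 to 1 is refused whole. A call with a gripper value outside its range is refused whole. The fingers move at their own pace and stop on an object; "force" is the grip in N (left out, the last holds). Time passes only in rows, so rows that repeat a pose let the fingers close, or fill a call up. It gives the time, the measured TCP pose, the force and the opening at its end, in the units of the state.
- manip.sense(): the state, without advancing time (a new reading comes with each control period).
- manip.snapshot(name): name is "side" or "top" or "wrist"; returns (picture, depth): 420x560x3 uint8, red, green, blue; 420x560 float32, m along the optical axis (not along the pixel's ray), 0 where there is no reading.
- manip.get_calibration(name): a dict with "vfov" (degrees; the focal length in pixels is half the picture's height over the tangent of half this angle, whatever the lens; pixels are square), "cx", "cy" (the principal point, pixels), "D" ([k1, k2, p1, p2, k3] as OpenCV has them; the pictures are not rectified), "pose" (4x4, takes a point from camera to world coordinates). Camera axes: x right, y down, z forward; pixel columns grow to the right and rows downward; lengths in m; the calibration is good to about 2 mm. A picture is of the moment at which its call begins: read the wrist's pose just before it. get_calibration takes no time and is no camera call; for the wrist camera it gives the pose at the moment of the call.
- manip.sign_off(): hands the job in, once; it reports no verdict.
The state is a dict: "t": time; "q": joint angles; "qd": joint speeds; "tau": joint torques, N m; "tcp_pos": TCP position; "tool_rot": TCP orientation; "force": force on the tool from outside, world axes, zero at the start; "ft_torque": the same for the moment, N m; "finger_gap": opening from 0.0 (shut) to 1.0 (fully open).
Only numpy, scipy, OpenCV 4.12 (cv2) and the standard library are available. Lean on these libraries where they do the work, as an engineer would, in place of code of your own. Each camera call takes 0.05 s, during which the arm holds its last target.

## Task

The small tea table lies upside down and lacks one leg. Take the slim leg that matches the three fitted ones out of the rack, stand its tapered end in the raised wooden bush of the empty corner block, and with the leg press the stiff bush down until you feel it bottom on its hidden ledge, without forcing it any harder then. Leave the leg standing upright by itself, snug in its taper, and leave everything else where it is.

Things in the scene. Friction and masses are not known exactly. Their poses are not given: they have to be found in the camera images.
- leg: loose slim turned wooden leg, 150 mm long, about 140 g, standing in one of the rack's holes, tapered end down. Origin: centre of the tapered tip; z up the leg. From the tip: taper from 28 to 48 mm diameter over 32 mm; collar of 58 mm diameter at 36 to 44 mm, resting on the rack; round shaft of 30 mm diameter from 56 mm to the flat end at 150 mm (grip its upper part)
- stout_leg: the wrong leg, to be left in the rack: shorter and thicker, 120 mm long, shaft 44 mm thick, foot 54 mm; it stands in the other hole of the rack (which hole is which varies). Origin at its tip, as for the slim leg
- rack: fixed plywood block 90 x 200 x 45 mm with two square through holes, 53 mm wide, at y = -50 and +50 mm; origin under its centre, z up
- tea_table: fixed small octagonal tea table lying upside down, 330 mm across. Origin: centre of its underside on the bench, z up. Panel up to 14 mm; four round corner blocks of 74 mm diameter at x, y = +-80 mm, up to 84 mm; apron rails between them. Three blocks carry fitted legs that rise to 205 mm; the block at x = -80, y = -80 mm is empty and holds the bush
- socket (a point): centre of the top face of the empty corner block, 84 mm above the bench; axes as the tea table's. The rim of the bottomed bush lies between 2 mm below it and 10 mm above it. Over 40 N between the leg and the tea table with its bush splits the joint
- bush: turned wooden bush in the empty corner block, 60 mm tall, 57 mm across, origin on its axis 40 mm below its rim, z up. It slides straight down only, under about 10 N, and stays where it is left. From its start it has 4 to 20 mm to go until it stops hard on a hand-cut ledge inside the block; how far cannot be seen, only felt as the force climbs
- bush_rim (a point): centre of the bush's upper rim, 40 mm above its origin, z up; 2 to 30 mm proud of the block at the start. The tapered bore matches the leg: 46 mm diameter at the rim, half angle 17 degrees. With the leg nested, the leg's tip lies about 29 mm (27 to 31) below the rim
- sanding_block: cork sanding block, 75 x 45 x 27 mm, lying inside the apron of the tea table; origin under its centre; leave it where it is
- mallet: wooden mallet lying down, head 100 x 60 x 60 mm, handle 24 mm thick and 175 mm long; origin under the head; leave it where it is
- glue: white glue bottle, 64 mm wide, 170 mm tall; origin under its centre; leave it where it is
- vase: dark turned vase, 90 mm wide, 140 mm tall; origin under its centre; leave it where it is
- driver: screwdriver lying on the bench; origin under its middle; leave it where it is
- tin: plain steel tin, 80 mm wide, 100 mm tall; origin under its centre; leave it where it is
- clamp: bar clamp lying on the bench, 290 mm long, 68 mm high; origin under its middle; leave it where it is

How it is judged:
On the way, in this order (a step that is already met when the one before it is completed fails the run):
1. the slim leg is lifted out of the rack (its tip over 60 mm above the bench) (height (world z) of leg above 0.06 m), for 0.1 s.
2. the leg's taper is nested in the bush (within 4 mm of centre, tip at least 25.5 mm below the rim, within 0.06 rad of upright) while the bush still has over 2 mm to go (horizontal distance between leg and bush_rim below 0.004 m and z of leg in the frame of bush_rim below -0.0255 m and angle between leg's own z axis and vertical below 0.06 rad and value of joint bush below 0.018 m), for 0.1 s.
At the end, for the whole second after the job is handed in: The slim leg stands by itself in the bush of the empty corner block: at rest, upright within 0.045 rad, within 3 mm of the bush's centre, its tip at least 26.2 mm below the bush's rim; the bush is bottomed on its ledge within 1.5 mm; the stout leg stands in its hole of the rack (horizontal distance between leg and bush_rim below 0.003 m and z of leg in the frame of bush_rim below -0.0262 m and angle between leg's own z axis and vertical below 0.045 rad and value of joint bush above 0.0185 m and linear speed of leg below 0.01 m/s and horizontal distance between stout_leg and rack below 0.06 m and angle between stout_leg's own z axis and vertical below 0.1 rad); the robot touches nothing.
It fails at once if more than 40 N between the leg and the tea table (contact force between leg and tea_table above 40 N).
It fails at once if the stout leg moved by over 15 mm (distance of stout_leg from where it was at the start of the episode above 0.015 m).
It fails at once if another thing on the bench moved by over 15 mm (distance of any of sanding_block, mallet, glue, vase, driver, tin, clamp from where it was at the start of the episode above 0.015 m).
It also fails if it takes over 50 s, if anything falls off the work surface, if the arm or the gripper's body presses on something with over 40 N, if the wrist force passes 120 N, or if a joint passes its speed limit or range.

## Working session

There is one attempt and no reset: what is moved stays moved. The work goes in short steps, Python scripts to look and compute and a tool call to move; the robot and the scene stay as the last step left them, time stands still between calls to the robot, and variables do not carry over. Pictures are saved under pics/ and viewed, and the job is handed in when it is done.

Besides the shell and the picture viewer there is one more tool, called after "Call:" as name(argument=value, ...) on one line, values as JSON. move_arm: Moves the arm, as the interface text tells. Its arguments: {"type":"object","properties":{"deltas":{"type":"array","items":{"type":"array","items":{"type":"number"}}},"force":{"type":"number"}},"required":["deltas"]}

```bash
mkdir -p pics; ls
cat > h.py <<'E'
import numpy as np, cv2
from station import manip
def snap(n,f):
    c=manip.get_calibration(n); p,d=manip.snapshot(n)
    cv2.imwrite('pics/%s.png'%f,p[:,:,::-1]); np.savez('pics/%s.npz'%f,d=d,p=p,pose=np.array(c['pose']),D=np.array(c['D']),v=[c['vfov'],c['cx'],c['cy']])
def cloud(f):
    z=np.load('pics/%s.npz'%f); d=z['d']; h,w=d.shape; v,cx,cy=z['v']; fl=h/2/np.tan(np.radians(v)/2)
    K=np.array([[fl,0,cx],[0,fl,cy],[0,0,1.]])
    u,vv=np.meshgrid(np.arange(w),np.arange(h)); pts=np.stack([u,vv],-1).reshape(-1,1,2).astype(np.float64)
    n=cv2.undistortPoints(pts,K,z['D']).reshape(h,w,2)
    P=np.dstack([n[...,0]*d,n[...,1]*d,d]); T=z['pose']
    W=P@T[:3,:3].T+T[:3,3]; W[d==0]=np.nan
    return W,z['p']
E
python3 - <<'E'
from h import *
for n in ['side','top','wrist']: snap(n,n+'0')
s=manip.sense(); print(s)
for n in ['side','top','wrist']:
    c=manip.get_calibration(n); print(n,np.round(c['pose'],3).tolist(),c['vfov'],c['D'])
E
```

```text
pics
{'t': 0.15, 'q': array([ 1.11850814e+00,  5.28260377e-01,  1.43360958e+00,  2.88576810e-06,
        1.18140339e+00, -1.78481608e-01]), 'qd': array([-4.06180201e-05, -1.60273415e-03, -3.35226385e-03, -8.84992063e-04,
        1.05937722e-03,  8.12180468e-04]), 'tau': array([ 1.05846935e-03, -4.42739618e+01, -1.78277260e+01, -2.52988129e-04,
        5.58428103e-03, -1.42531550e-05]), 'tcp_pos': array([0.16872283, 0.60124375, 0.24155314]), 'tool_rot': array([ 1.36476536e-01,  9.90642947e-01, -7.98482276e-04, -2.61928656e-04]), 'force': array([-0.38113842,  0.61862623, -0.48459297]), 'ft_torque': array([ 3.65003255e-02,  8.95886298e-03, -6.40029319e-05]), 'finger_gap': 0.9990679376731891}
side [[0.979, -0.126, 0.163, 0.293], [-0.206, -0.57, 0.796, -1.282], [-0.007, -0.812, -0.583, 1.014], [0.0, 0.0, 0.0, 1.0]] 48.64347840697999 [-0.16049665  0.          0.          0.          0.        ]
top [[0.011, -0.991, 0.134, 0.365], [-1.0, -0.009, 0.019, -0.055], [-0.018, -0.135, -0.991, 1.329], [0.0, 0.0, 0.0, 1.0]] 51.31034225604231 [-0.09406434  0.          0.          0.          0.        ]
wrist [[0.271, 0.919, 0.287, 0.095], [0.963, -0.257, -0.083, 0.622], [-0.003, 0.299, -0.954, 0.374], [0.0, 0.0, 0.0, 1.0]] 59.216779712876594 [-0.04695417  0.          0.          0.          0.        ]
```

View pics/side0.png

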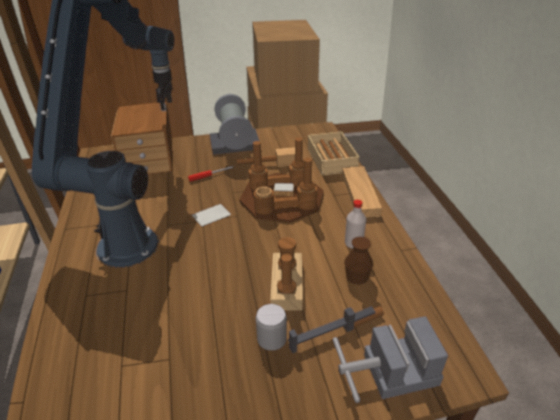

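View pics/top0.png

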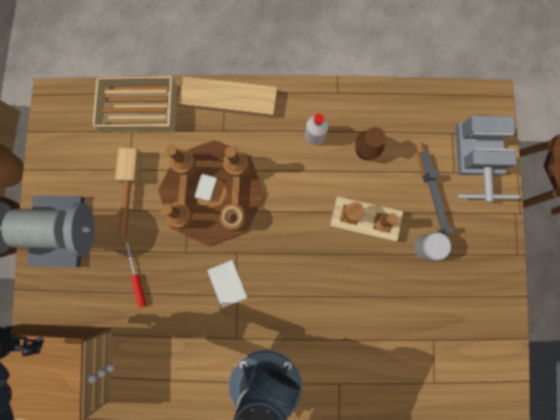

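View pics/wrist0.png

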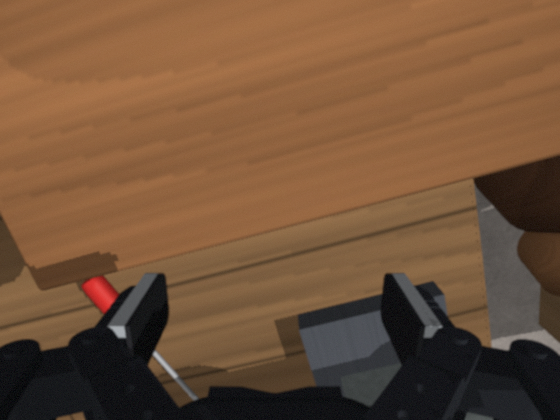

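The top view shows the table at about (212,192) with the empty bush near (232,216), and the rack at (367,219) with its two legs near (352,212) and (385,222). I'll zoom in on these and compute heights.

Run:
```python
from h import *
W,p=cloud('top0')
a=cv2.resize(p[130:260,150:270],None,fx=4,fy=4,interpolation=2); b=cv2.resize(p[180:260,320:460],None,fx=4,fy=4,interpolation=2)
cv2.imwrite('pics/ta.png',a[:,:,::-1]); cv2.imwrite('pics/tb.png',b[:,:,::-1])
s=np.load('pics/side0.npz')['p']
cv2.imwrite('pics/sa.png',cv2.resize(s[130:330,230:390],None,fx=3.9,fy=3,interpolation=2)[:600,:,::-1])
for (u,v) in [(232,216),(352,212),(385,222),(367,219),(340,203),(400,235)]:
    print(u,v,np.round(W[v-2:v+3:2,u-2:u+3:2],3).tolist())
# rack top points
for f in ['top0','side0']:
    W,p=cloud(f)
    x,y,z=W[...,0],W[...,1],W[...,2]
    m=(z>0.035)&(z<0.055)&(x>0.25)&(x<0.6)&(y<-0.1)&(y>-0.45)
    print(f,m.sum(),np.nanmean(W[m],0))
    for lo,hi in [(.1,.135),(.135,.2)]:
        m=(z>lo)&(z<hi)&(x>0.2)&(x<0.7)&(y<-0.1)&(y>-0.4)
        print(lo,m.sum(), [ (round(a,3),round(b,3),round(c,3)) for a,b,c in W[m][::max(1,m.sum()//15)]])
```

```text
232 216 [[[0.504, 0.105, 0.058], [0.509, 0.105, 0.009], [0.509, 0.099, 0.013]], [[0.503, 0.111, 0.013], [0.503, 0.105, 0.013], [0.503, 0.099, 0.013]], [[0.497, 0.111, 0.014], [0.496, 0.104, 0.018], [0.497, 0.099, 0.014]]]
352 212 [[[0.511, -0.236, 0.128], [0.511, -0.242, 0.126], [0.51, -0.247, 0.129]], [[0.505, -0.236, 0.124], [0.505, -0.241, 0.128], [0.505, -0.247, 0.127]], [[0.499, -0.235, 0.128], [0.5, -0.241, 0.126], [0.499, -0.246, 0.129]]]
385 222 [[[0.485, -0.331, 0.112], [0.482, -0.33, 0.139], [0.481, -0.331, 0.158]], [[0.48, -0.331, 0.109], [0.478, -0.332, 0.13], [0.476, -0.333, 0.15]], [[0.475, -0.334, 0.095], [0.474, -0.336, 0.114], [0.472, -0.336, 0.134]]]
367 219 [[[0.5, -0.292, 0.048], [0.501, -0.299, 0.041], [0.5, -0.303, 0.049]], [[0.495, -0.293, 0.042], [0.495, -0.299, 0.041], [0.495, -0.305, 0.042]], [[0.489, -0.293, 0.042], [0.488, -0.298, 0.044], [0.488, -0.304, 0.046]]]
340 203 [[[0.547, -0.213, 0.047], [0.547, -0.219, 0.045], [0.547, -0.225, 0.046]], [[0.542, -0.213, 0.042], [0.541, -0.219, 0.046], [0.542, -0.225, 0.038]], [[0.535, -0.213, 0.043], [0.535, -0.218
[... 3462 characters left out ...]
, np.float64(-0.333), np.float64(0.162)), (np.float64(0.492), np.float64(-0.342), np.float64(0.166)), (np.float64(0.494), np.float64(-0.343), np.float64(0.162)), (np.float64(0.494), np.float64(-0.346), np.float64(0.161)), (np.float64(0.493), np.float64(-0.35), np.float64(0.162)), (np.float64(0.492), np.float64(-0.355), np.float64(0.162)), (np.float64(0.492), np.float64(-0.354), np.float64(0.158)), (np.float64(0.492), np.float64(-0.356), np.float64(0.156)), (np.float64(0.492), np.float64(-0.356), np.float64(0.152)), (np.float64(0.492), np.float64(-0.354), np.float64(0.146)), (np.float64(0.491), np.float64(-0.357), np.float64(0.146)), (np.float64(0.495), np.float64(-0.353), np.float64(0.137))]
```

View pics/ta.png

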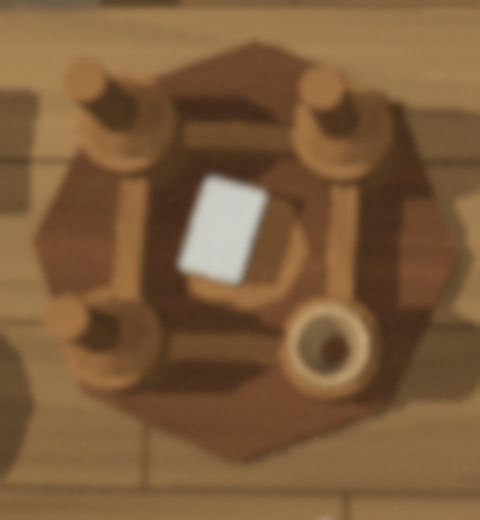

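View pics/tb.png

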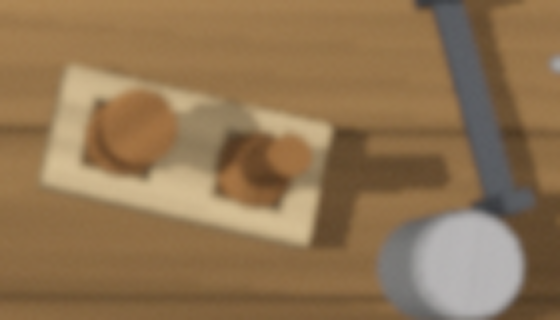

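View pics/sa.png

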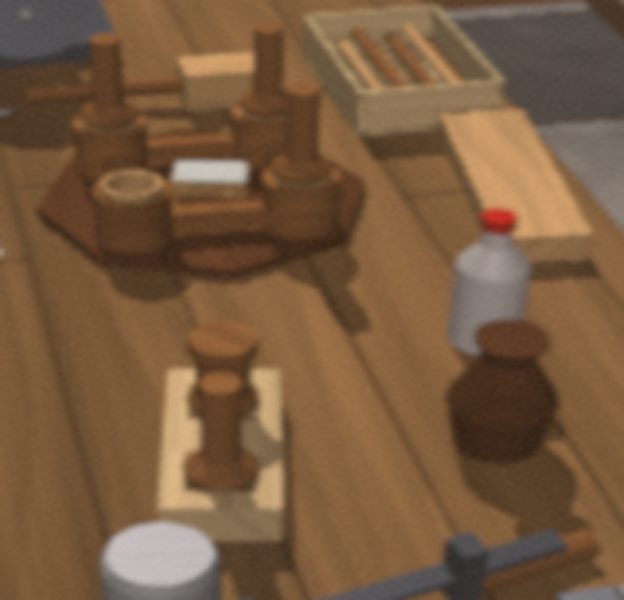

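```bash
cat >> h.py <<'E'
from scipy.optimize import least_squares
def table(f,g):
    pass
def mask(W,xr,yr,zr):
    x,y,z=W[...,0],W[...,1],W[...,2]
    return (x>xr[0])&(x<xr[1])&(y>yr[0])&(y<yr[1])&(z>zr[0])&(z<zr[1])
def circ(P,r=None):
    c,rr=cv2.minEnclosingCircle(P[:,:2].astype(np.float32)); return np.round(c,4),round(rr,4),len(P),np.round(np.median(P,0),4)
E
python3 - <<'E'
from h import *
for f in ['top0','side0']:
    W,p=cloud(f); print(f)
    print('slim top',circ(W[mask(W,(.44,.53),(-.39,-.31),(.150,.172))]))
    print('stout top',circ(W[mask(W,(.44,.56),(-.30,-.2),(.120,.14))]))
    for nm,xr,yr in [('a',(.6,.7),(.05,.15)),('b',(.6,.7),(.19,.29)),('c',(.44,.56),(.19,.29))]:
        m=mask(W,xr,yr,(.193,.22)); 
        if m.sum(): print(nm,circ(W[m]))
    m=mask(W,(.44,.57),(.04,.165),(.075,.13)); P=W[m]; print('blk',circ(P)); print(np.histogram(P[:,2],bins=np.arange(.075,.13,.004)))
    m=mask(W,(.44,.57),(.04,.165),(.09,.13)); print('rim',circ(W[m]))
E
```

```text
top0
slim top (array([ 0.4842, -0.3439]), 0.0152, 104, array([ 0.4836, -0.3439,  0.1588]))
stout top (array([ 0.5071, -0.2484]), 0.0273, 302, array([ 0.5055, -0.2487,  0.1285]))
a (array([0.654 , 0.0908]), 0.0152, 105, array([0.6529, 0.0909, 0.2042]))
b (array([0.6604, 0.2496]), 0.0163, 110, array([0.6584, 0.2493, 0.2036]))
c (array([0.4995, 0.2544]), 0.0158, 114, array([0.499 , 0.2531, 0.2041]))
blk (array([0.4941, 0.0958]), 0.0369, 389, array([0.4936, 0.0954, 0.0846]))
(array([ 33, 107, 113,  56,  64,  15,   1,   0,   0,   0,   0,   0,   0]), array([0.075, 0.079, 0.083, 0.087, 0.091, 0.095, 0.099, 0.103, 0.107,
       0.111, 0.115, 0.119, 0.123, 0.127]))
rim (array([0.4908, 0.0939]), 0.0311, 98, array([0.4978, 0.0928, 0.0929]))
side0
slim top (array([ 0.4868, -0.3425]), 0.0167, 94, array([ 0.4855, -0.3478,  0.16  ]))
stout top (array([ 0.5091, -0.2445]), 0.03, 214, array([ 0.5078, -0.251 ,  0.1306]))
a (array([0.6522, 0.0936]), 0.0215, 57, array([0.6538, 0.0852, 0.2057]))
b (array([0.6604, 0.2512]), 0.0185, 51, array([0.6598, 0.2484, 0.206 ]))
c (array([0.4989, 0.2573]), 0.0184, 51, array([0.4999, 0.2515, 0.2063]))
blk (array([0.4977, 0.094 ]), 0.0387, 235, array([0.4956, 0.0861, 0.0869]))
(array([33, 31, 55, 45, 35, 34,  2,  0,  0,  0,  0,  0,  0]), array([0.075, 0.079, 0.083, 0.087, 0.091, 0.095, 0.099, 0.103, 0.107,
       0.111, 0.115, 0.119, 0.123, 0.127]))
rim (array([0.4935, 0.0938]), 0.0352, 80, array([0.4966, 0.095 , 0.0943]))
```

```bash
cat >> h.py <<'E'
from scipy.spatial.transform import Rotation as Ro
def plan(tgt, p=None, yaw=None):
    s=manip.sense(); p=s['tcp_pos'] if p is None else np.array(p)
    R=Ro.from_quat(s['tool_rot'])
    d=R.inv().apply(np.array(tgt)-p)/0.4
    y=R.as_matrix()[:,1]; print('t',round(s['t'],2),'yawY',round(np.degrees(np.arctan2(y[1],y[0])),2),'tcp',np.round(s['tcp_pos'],4),'F',np.round(s['force'],1),'gap',round(s['finger_gap'],3),'z',np.round(R.as_matrix()[:,2],4))
    if yaw is not None: 
        dy=(np.degrees(np.arctan2(y[1],y[0]))-yaw+90)%180-90; print('twist units',np.radians(dy)/0.5)
    print('delta',np.round(d,4), 'mm',np.linalg.norm(d)*400); return d
E
python3 -c "
from h import *
plan((.40,.40,.36),yaw=-14)"
```

```text
t 0.15 yawY 74.31 tcp [0.1687 0.6012 0.2416] F [-0.4  0.6 -0.5] gap 0.999 z [-7.0e-04 -1.5e-03 -1.0e+00]
twist units 3.08266998036258
delta [-0.6926 -0.3285 -0.2958] mm 328.6606694479052
```

Call:
move_arm(deltas=[[-0.04, -0.02, -0.04, 0.15, 100], [-0.12, -0.06, -0.1, 0.3, 100], [-0.22, -0.1, -0.16, 0.45, 100], [-0.32, -0.15, -0.22, 0.6, 100], [-0.42, -0.2, -0.27, 0.75, 100], [-0.52, -0.25, -0.3, 0.9, 100], [-0.61, -0.29, -0.3, 1, 100], [-0.69, -0.33, -0.3, 1, 100]])

```text
t: 0.82
tcp_pos: [0.3851, 0.4126, 0.3627]
tool_rot: [0.378, 0.926, 0.001, 0.001]
force: [-0.3, 0.3, -0.1]
finger_gap: 1.0
```

```bash
python3 -c "
from h import *
plan((.44,.1,.36),yaw=-14)"
```

```text
t 0.82 yawY 45.6 tcp [0.3851 0.4126 0.3627] F [-0.3  0.3 -0.1] gap 1.0 z [ 0.0024  0.0018 -1.    ]
twist units 2.0805162228055507
delta [-0.6449 -0.4624  0.0057] mm 317.42485541478436
```

Call:
move_arm(deltas=[[-0.08, -0.06, 0, 0.15, 100], [-0.16, -0.12, 0, 0.3, 100], [-0.24, -0.19, 0, 0.45, 100], [-0.32, -0.25, 0, 0.6, 100], [-0.4, -0.31, 0, 0.75, 100], [-0.48, -0.37, 0, 0.9, 100], [-0.55, -0.42, 0, 1, 100], [-0.6, -0.465, 0, 1, 100]])

```text
t: 1.48
tcp_pos: [0.4256, 0.1103, 0.361]
tool_rot: [0.596, 0.803, -0.0, 0.0]
force: [0.7, 0.4, 0.8]
finger_gap: 0.998
```

```bash
python3 -c "
from h import *
plan((.44,-.2,.30),p=(.44,.1,.36),yaw=-14)
snap('wrist','w1')
plan((.44,-.2,.30),p=(.44,.1,.36),yaw=-14)"
```

```text
t 1.48 yawY 16.82 tcp [0.4256 0.1103 0.361 ] F [0.7 0.4 0.8] gap 0.998 z [ 4.e-04 -7.e-04 -1.e+00]
twist units 1.0758725324382614
delta [-0.7178 -0.2171  0.1505] mm 305.94117081556715
t 1.53 yawY 16.77 tcp [0.4259 0.107  0.3609] F [ 1.1 -2.1 -0.5] gap 0.997 z [-0.     -0.0047 -1.    ]
twist units 1.0741429655268235
delta [-0.7174 -0.2162  0.1535] mm 305.94117081556715
```

View pics/w1.png

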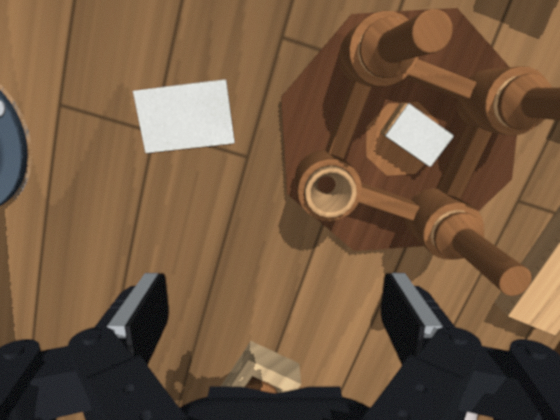

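The wrist view shows the empty bush at about (330,190). I'll measure its rim.

Run:
```python
from h import *
W,p=cloud('w1')
P=W[mask(W,(.44,.57),(.04,.165),(.07,.13))]; print(np.histogram(P[:,2],bins=np.arange(.07,.12,.002)))
Q=W[mask(W,(.44,.57),(.04,.165),(.0885,.13))]; print('rim',circ(Q)); 
c=Q[:,:2].mean(0); 
f=least_squares(lambda a:np.hypot(Q[:,0]-a[0],Q[:,1]-a[1])-a[2],[.493,.095,.026],loss='soft_l1',f_scale=.002); print(f.x)
print('blk',circ(P))
for nm,xr,yr in [('a',(.6,.7),(.05,.15)),('b',(.6,.7),(.19,.29)),('c',(.44,.56),(.19,.29))]:
    m=mask(W,xr,yr,(.196,.22)); 
    if m.sum(): print(nm,circ(W[m]))
```

```text
(array([ 69,  65,  88,  86,  87, 110, 415, 726, 132,  88, 116, 504, 180,
         1,   0,   0,   0,   0,   0,   0,   0,   0,   0,   0]), array([0.07 , 0.072, 0.074, 0.076, 0.078, 0.08 , 0.082, 0.084, 0.086,
       0.088, 0.09 , 0.092, 0.094, 0.096, 0.098, 0.1  , 0.102, 0.104,
       0.106, 0.108, 0.11 , 0.112, 0.114, 0.116, 0.118]))
rim (array([0.4955, 0.0978]), 0.0287, 864, array([0.4969, 0.0975, 0.0932]))
[0.49495101 0.09833045 0.02530329]
blk (array([0.4953, 0.0978]), 0.0373, 2667, array([0.4947, 0.0994, 0.0848]))
a (array([0.6548, 0.0932]), 0.0162, 978, array([0.6512, 0.0945, 0.2055]))
c (array([0.4997, 0.2578]), 0.0157, 1543, array([0.4987, 0.2572, 0.2053]))
```

Call:
move_arm(deltas=[[-0.09, -0.02, 0, 0.15, 100], [-0.19, -0.05, 0, 0.3, 100], [-0.29, -0.08, 0.03, 0.45, 100], [-0.39, -0.11, 0.06, 0.6, 100], [-0.49, -0.14, 0.09, 0.75, 100], [-0.59, -0.17, 0.12, 0.9, 100], [-0.66, -0.2, 0.14, 1, 100], [-0.72, -0.22, 0.15, 1, 100]])

```text
t: 2.2
tcp_pos: [0.4244, -0.1909, 0.2996]
tool_rot: [0.776, 0.63, -0.001, -0.001]
force: [0.5, -0.4, 0.2]
finger_gap: 0.998
```

Run:
```python
from h import *
snap('wrist','w2')
plan((.484,-.344,.24),yaw=-13)
W,p=cloud('w2')
Q=W[mask(W,(.44,.53),(-.39,-.31),(.150,.172))]
if len(Q): print('slim',circ(Q))
Q=W[mask(W,(.44,.56),(-.30,-.2),(.120,.14))]
if len(Q): print('stout',circ(Q))
```

```text
t 2.25 yawY -11.88 tcp [ 0.4253 -0.1947  0.2995] F [ 0.4 -2.9 -0.5] gap 0.999 z [-0.0014 -0.0031 -1.    ]
twist units 0.03914339078679554
delta [-0.3346  0.2206  0.1497] mm 171.1391670829488
slim (array([ 0.4857, -0.343 ]), 0.0158, 849, array([ 0.4844, -0.3399,  0.1594]))
stout (array([ 0.5081, -0.2458]), 0.027, 2860, array([ 0.5073, -0.2435,  0.1295]))
```

View pics/w2.png

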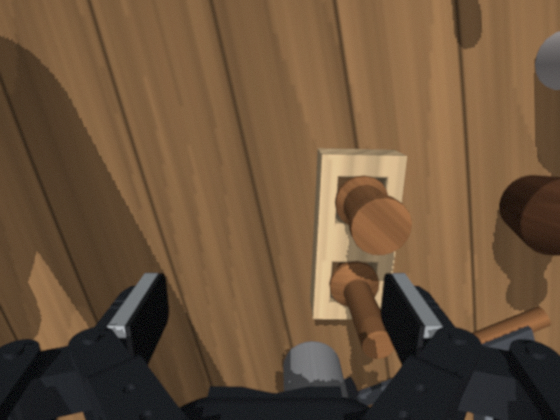

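Call:
move_arm(deltas=[[-0.08, 0.05, 0.03, 0.02, 100], [-0.16, 0.1, 0.07, 0.04, 100], [-0.24, 0.15, 0.1, 0.04, 100], [-0.3, 0.18, 0.13, 0.04, 100], [-0.33, 0.2, 0.14, 0.04, 100], [-0.33, 0.2, 0.14, 0.04, 100], [-0.33, 0.2, 0.14, 0.04, 100], [-0.33, 0.2, 0.14, 0.04, 100]])

```text
t: 2.92
tcp_pos: [0.4769, -0.3323, 0.2451]
tool_rot: [0.781, 0.624, 0.0, -0.001]
force: [0.2, -0.1, 0.1]
finger_gap: 0.999
```

Run:
```python
from h import *
snap('wrist','w3')
plan((.485,-.343,.18),yaw=-13)
W,p=cloud('w3')
for zr in [(.152,.172)]:
  Q=W[mask(W,(.44,.54),(-.39,-.31),zr)]
  if len(Q): print('slim',circ(Q))
Q=W[mask(W,(.44,.56),(-.30,-.2),(.120,.14))]
if len(Q): print('stout',circ(Q))
```

```text
t 2.97 yawY -12.72 tcp [ 0.477  -0.3321  0.2455] F [-0.2  0.4  0.3] gap 1.005 z [-3.e-04  6.e-04 -1.e+00]
twist units 0.0098942247175078
delta [-0.0221  0.0256  0.1637] mm 66.87798453803869
slim (array([ 0.4858, -0.3433]), 0.0153, 1728, array([ 0.4863, -0.342 ,  0.1594]))
stout (array([ 0.5082, -0.246 ]), 0.027, 5790, array([ 0.5082, -0.2453,  0.1293]))
```

View pics/w3.png

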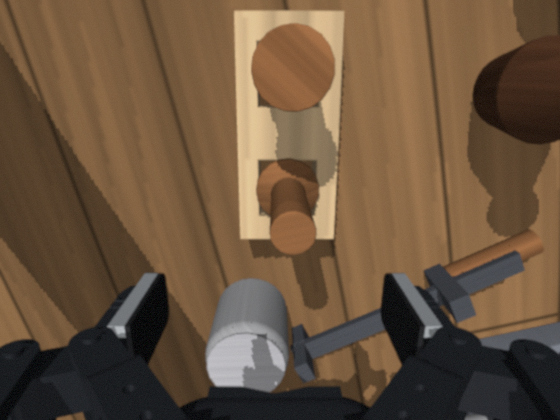

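Call:
move_arm(deltas=[[-0.022, 0.028, 0.0, 0.01, 100], [-0.022, 0.028, 0.06, 0.01, 100], [-0.022, 0.028, 0.12, 0.01, 100], [-0.022, 0.028, 0.18, 0.01, 100], [-0.022, 0.028, 0.23, 0.01, 100], [-0.022, 0.028, 0.27, 0.01, 100], [-0.022, 0.028, 0.289, 0.01, 100], [-0.022, 0.028, 0.289, 0.01, 100]])

```text
t: 3.63
tcp_pos: [0.4854, -0.3429, 0.1285]
tool_rot: [0.783, 0.623, -0.0, -0.002]
force: [-0.3, 0.8, 0.3]
finger_gap: 0.999
```

Run:
```python
from h import *
snap('wrist','w4')
plan((.486,-.3432,.13),yaw=-13)
```

```text
t 3.68 yawY -13.02 tcp [ 0.4861 -0.3438  0.1297] F [ 0.7 -0.2  0.3] gap 1.004 z [-5.e-04  7.e-04 -1.e+00]
twist units -0.0005305547859011122
delta [ 0.0013 -0.0006 -0.0007] mm 0.6652580457580491
```

View pics/w4.png

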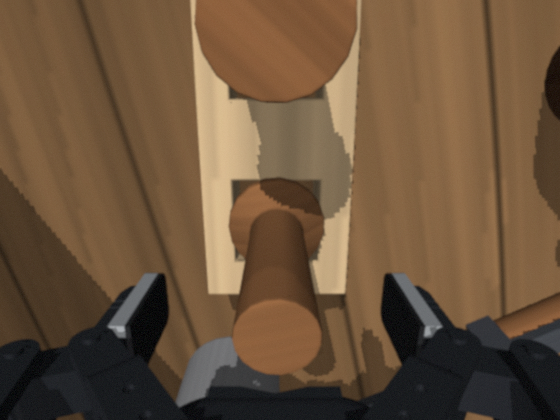

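The leg's end at (278,330) is midway between the fingers. I'll close the gripper.

Call:
move_arm(deltas=[[0, 0, 0, 0, 60], [0, 0, 0, 0, 40], [0, 0, 0, 0, 30], [0, 0, 0, 0, 25], [0, 0, 0, 0, 20], [0, 0, 0, 0, 15], [0, 0, 0, 0, 15], [0, 0, 0, 0, 15]], force=40)

```text
t: 4.35
tcp_pos: [0.4863, -0.3451, 0.1303]
tool_rot: [0.783, 0.622, -0.0, 0.0]
force: [-1.3, 0.2, 6.4]
finger_gap: 0.343
```

Run:
```python
from h import *
plan((.486,-.3432,.18),yaw=-13)
```

```text
t 4.35 yawY -13.07 tcp [ 0.4863 -0.3451  0.1303] F [-1.3  0.2  6.4] gap 0.343 z [ 6.e-04 -8.e-04 -1.e+00]
twist units -0.002357027451100653
delta [ 0.0043 -0.0017 -0.1243] mm 49.772242593767075
```

Call:
move_arm(deltas=[[0, 0, -0.01, 0, 15], [0, 0, -0.03, 0, 15], [0, 0, -0.07, 0, 15], [0, 0, -0.13, 0, 15], [0, 0, -0.2, 0, 15], [0, 0, -0.27, 0, 15], [0, 0, -0.32, 0, 15], [0, 0, -0.35, 0, 15]])

```text
t: 5.02
tcp_pos: [0.487, -0.3454, 0.2727]
tool_rot: [0.783, 0.622, 0.0, 0.002]
force: [0.4, -0.3, -1.9]
finger_gap: 0.34
```

Run:
```python
from h import *
plan((.46,-.12,.27),yaw=-45)
snap('side','s1'); snap('wrist','w5')
s=np.load('pics/s1.npz')['p']
cv2.imwrite('pics/s1c.png',cv2.resize(s[130:330,200:400],None,fx=3,fy=3,interpolation=2)[:,:,::-1])
```

```text
t 5.02 yawY -13.06 tcp [ 0.487  -0.3454  0.2727] F [ 0.4 -0.3 -1.9] gap 0.34 z [ 0.0032 -0.0032 -1.    ]
twist units 1.1149797587519887
delta [ 0.5338 -0.1931  0.0047] mm 227.06272491251872
```

View pics/s1c.png

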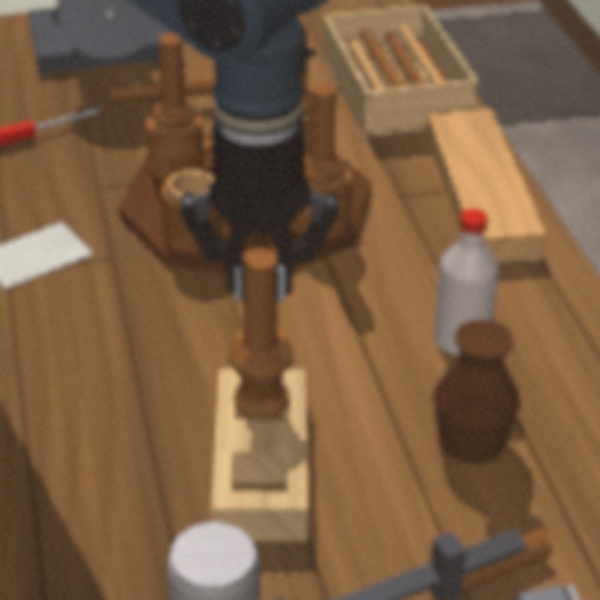

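View pics/w5.png

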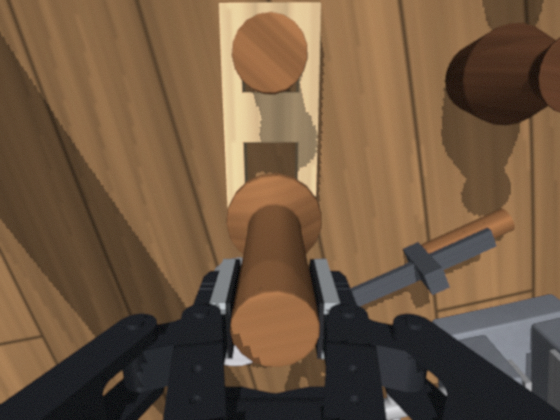

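Call:
move_arm(deltas=[[0.04, -0.01, -0.01, 0, 15], [0.11, -0.025, -0.02, 0, 15], [0.2, -0.045, -0.02, 0, 15], [0.3, -0.065, -0.02, 0, 15], [0.4, -0.085, -0.02, 0, 15], [0.5, -0.107, -0.02, 0, 15], [0.6, -0.13, -0.02, 0, 15], [0.7, -0.15, -0.02, 0, 15]])

```text
t: 5.78
tcp_pos: [0.4888, -0.0553, 0.276]
tool_rot: [0.783, 0.622, -0.001, -0.002]
force: [0.6, -0.3, -1.5]
finger_gap: 0.342
```

Run:
```python
from h import *
plan((.494,.096,.275),yaw=-13)
```

```text
t 5.78 yawY -13.08 tcp [ 0.4888 -0.0553  0.276 ] F [ 0.6 -0.3 -1.5] gap 0.342 z [-0.0039  0.0019 -1.    ]
twist units -0.002875961646002149
delta [ 0.3715 -0.073   0.0033] mm 151.43833542171114
```

Call:
move_arm(deltas=[[0.1, -0.02, 0, 0, 15], [0.19, -0.04, 0, 0, 15], [0.27, -0.058, 0, 0, 15], [0.33, -0.072, 0, 0, 15], [0.36, -0.078, 0, 0, 15], [0.365, -0.078, 0, 0, 15], [0.365, -0.078, 0, 0, 15], [0.365, -0.078, 0, 0, 15]])

```text
t: 6.45
tcp_pos: [0.4929, 0.0906, 0.2767]
tool_rot: [0.783, 0.622, -0.001, -0.0]
force: [-0.1, -0.8, -0.6]
finger_gap: 0.343
```

Run:
```python
from h import *
plan((.494,.096,.2),yaw=-13)
for n in ['side','top','wrist']: snap(n,n+'5')
for n in ['side5','top5','wrist5']:
    p=np.load('pics/%s.npz'%n)['p']
    if n=='side5': c=cv2.resize(p[110:230,200:340],None,fx=5,fy=5,interpolation=2)
    elif n=='top5': c=cv2.resize(p[150:270,160:300],None,fx=5,fy=5,interpolation=2)
    else: c=p
    cv2.imwrite('pics/%sc.png'%n,c[:,:,::-1])
plan((.494,.096,.2),yaw=-13)
```

```text
t 6.45 yawY -13.05 tcp [0.4929 0.0906 0.2767] F [-0.1 -0.8 -0.6] gap 0.343 z [-1.9e-03 -4.0e-04 -1.0e+00]
twist units -0.0017747954457718368
delta [0.014  0.     0.1919] mm 76.94841338780135
t 6.6 yawY -13.16 tcp [0.4935 0.0898 0.2772] F [-0.5  0.4 -1.8] gap 0.343 z [-7.e-04 -2.e-04 -1.e+00]
twist units -0.005511516233918691
delta [ 0.0155 -0.0022  0.193 ] mm 77.44342172491578
```

View pics/side5c.png

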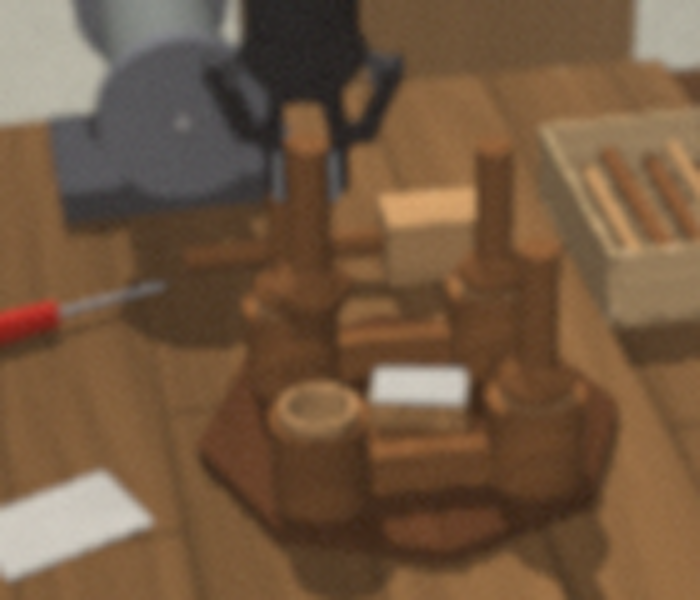

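View pics/wrist5c.png

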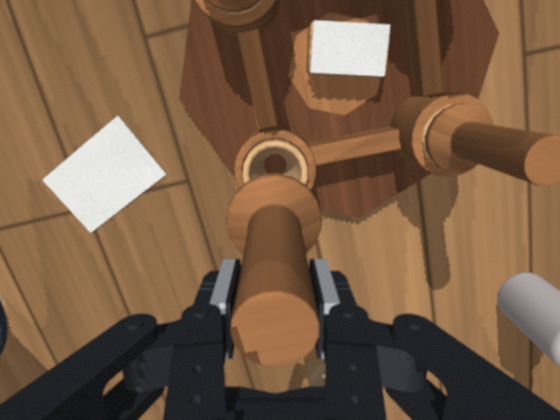

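View pics/top5c.png

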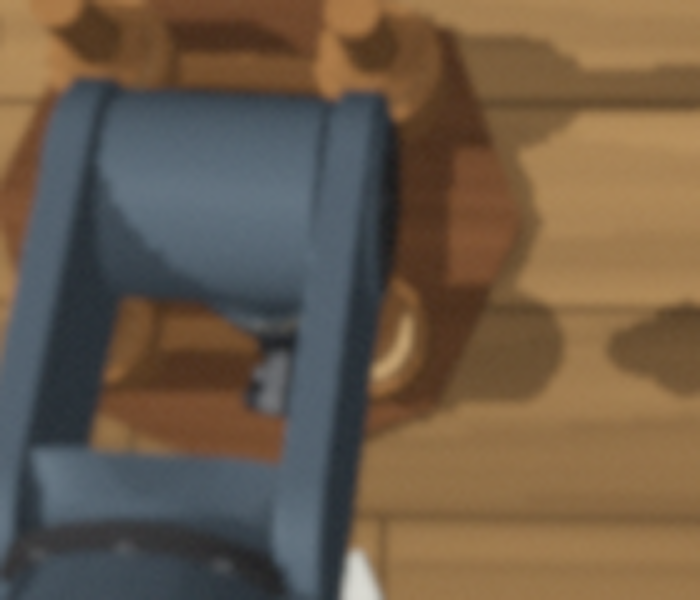

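The leg hangs above the bush, and the wrist view shows the bush at about (275,165). I'll measure both.

Run:
```python
from h import *
W,p=cloud('wrist5')
Q=W[mask(W,(.46,.53),(.05,.13),(.285,.33))]; print('legtop',circ(Q),np.percentile(Q[:,2],[5,50,95]))
zt=np.median(Q[:,2]); Q=Q[abs(Q[:,2]-zt)<.004]; print(circ(Q))
C=W[mask(W,(.44,.55),(.05,.15),(.17,.24))]; print('collar',circ(C),np.percentile(C[:,2],[5,50,95]))
B=W[mask(W,(.44,.55),(.05,.15),(.0885,.1))]; print('rim part',np.median(B[:,2]),len(B))
for r in (.0255,):
    f=least_squares(lambda a:np.hypot(B[:,0]-a[0],B[:,1]-a[1])-r,[.494,.096],loss='soft_l1',f_scale=.002); print(f.x)
B2=W[mask(W,(.44,.55),(.05,.17),(.03,.082))]; 
# outer block side: radius 37
d=np.hypot(B2[:,0]-.494,B2[:,1]-.096); B2=B2[(d>.032)&(d<.042)]
f=least_squares(lambda a:np.hypot(B2[:,0]-a[0],B2[:,1]-a[1])-.037,[.494,.096],loss='soft_l1',f_scale=.002); print('blk side',len(B2),f.x)
B3=W[mask(W,(.44,.55),(.05,.17),(.082,.1))]; print('all top',circ(B3))
# shaft fit
S=W[mask(W,(.46,.53),(.05,.13),(.22,.26))]; f=least_squares(lambda a:np.hypot(S[:,0]-a[0]-a[2]*(S[:,2]-.24),S[:,1]-a[1]-a[3]*(S[:,2]-.24))-.015,[.494,.09,0,0],loss='soft_l1',f_scale=.002); print('shaft',len(S),f.x)
# side cam for the shaft too
W,p=cloud('side5')
S=W[mask(W,(.46,.53),(.05,.13),(.215,.24))]; f=least_squares(lambda a:np.hypot(S[:,0]-a[0]-a[2]*(S[:,2]-.24),S[:,1]-a[1]-a[3]*(S[:,2]-.24))-.015,[.494,.09,0,0],loss='soft_l1',f_scale=.002); print('side shaft',len(S),f.x)
B=W[mask(W,(.44,.55),(.04,.15),(.03,.08))]; d=np.hypot(B[:,0]-.494,B[:,1]-.096); B=B[(d>.03)&(d<.044)]
f=least_squares(lambda a:np.hypot(B[:,0]-a[0],B[:,1]-a[1])-.037,[.494,.096],loss='soft_l1',f_scale=.002); print('side blk',len(B),f.x)
```

```text
legtop (array([0.4948, 0.0904]), 0.0404, 17240, array([0.4959, 0.0972, 0.3065])) [0.28983269 0.30647911 0.32360404]
(array([0.495 , 0.0967]), 0.0359, 7315, array([0.4941, 0.0941, 0.3061]))
collar (array([0.4933, 0.0916]), 0.029, 4774, array([0.4975, 0.1049, 0.2063])) [0.19979114 0.20633397 0.23308854]
rim part 0.09321796230270873 835
[0.4953974  0.09793603]
blk side 364 [0.49610533 0.09788187]
all top (array([0.4957, 0.0986]), 0.0369, 2286, array([0.5023, 0.1145, 0.0851]))
shaft 1510 [4.93374288e-01 9.11938055e-02 5.13544364e-03 3.05056491e-04]
side shaft 54 [0.49433505 0.09576144 0.05133748 0.09705206]
side blk 213 [0.49593457 0.09964762]
```

Call:
move_arm(deltas=[[0.016, 0.002, 0.0, 0, 15], [0.016, 0.002, 0.03, 0, 15], [0.016, 0.002, 0.08, 0, 15], [0.016, 0.002, 0.12, 0, 15], [0.016, 0.002, 0.15, 0, 15], [0.016, 0.002, 0.17, 0, 15], [0.016, 0.002, 0.18, 0, 15], [0.016, 0.002, 0.18, 0, 15]])

```text
t: 7.27
tcp_pos: [0.4957, 0.0967, 0.2048]
tool_rot: [0.783, 0.622, -0.001, -0.0]
force: [0.3, 1.1, -2.0]
finger_gap: 0.343
```

Run:
```python
from h import *
snap('wrist','w7'); snap('side','s7')
plan((.496,.097,.2),yaw=-13)
W,p=cloud('w7')
C=W[mask(W,(.44,.55),(.05,.15),(.10,.158))]; print('collar',circ(C),np.percentile(C[:,2],[5,50,95]))
B=W[mask(W,(.44,.55),(.05,.17),(.082,.1))]; print(circ(B))
B=W[mask(W,(.44,.55),(.05,.15),(.0885,.1))]
f=least_squares(lambda a:np.hypot(B[:,0]-a[0],B[:,1]-a[1])-.0255,[.494,.096],loss='soft_l1',f_scale=.002); print(len(B),f.x)
p=np.load('pics/s7.npz')['p']
cv2.imwrite('pics/s7c.png',np.hstack([cv2.resize(p[110:230,200:300],None,fx=4,fy=4,interpolation=2),p[:,150:400][:480]])[:,:,::-1] if 0 else cv2.resize(p[120:230,210:330],None,fx=5,fy=5,interpolation=2)[:,:,::-1])
```

```text
t 7.37 yawY -13.08 tcp [0.4964 0.0968 0.2059] F [ 0.2 -0.6 -1.4] gap 0.339 z [ 0.0011  0.     -1.    ]
twist units -0.0028815020994182013
delta [ 0.0003 -0.0012  0.0148] mm 5.953458683176158
collar (array([0.4957, 0.0985]), 0.029, 4452, array([0.5   , 0.1118, 0.1336])) [0.12740464 0.13361118 0.15082583]
(array([0.4954, 0.0983]), 0.0368, 2345, array([0.5022, 0.1212, 0.0846]))
589 [0.49557159 0.09904216]
```

View pics/s7c.png

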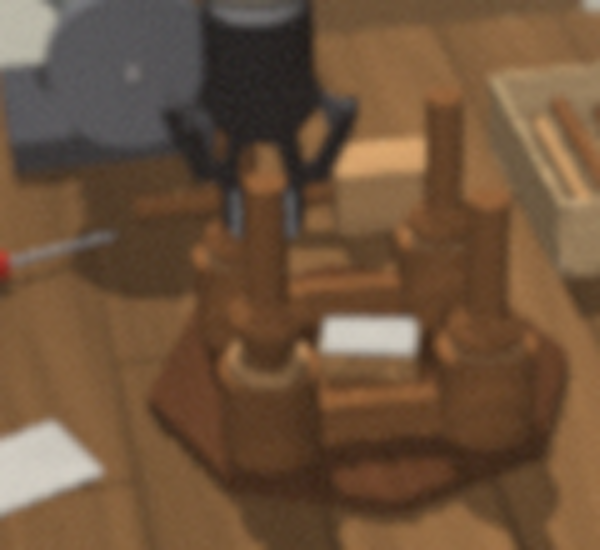

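View pics/w7.png

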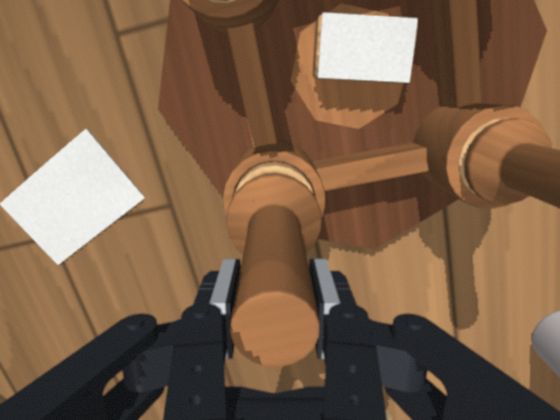

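Call:
move_arm(deltas=[[0, 0, 0.007, 0, 15], [0, 0, 0.014, 0, 15], [0, 0, 0.021, 0, 15], [0, 0, 0.028, 0, 15], [0, 0, 0.034, 0, 15], [0, 0, 0.038, 0, 15], [0, 0, 0.04, 0, 15], [0, 0, 0.04, 0, 15]])

```text
t: 8.03
tcp_pos: [0.4957, 0.0969, 0.1892]
tool_rot: [0.783, 0.622, -0.0, -0.0]
force: [0.2, -0.7, -0.7]
finger_gap: 0.339
```

Run:
```python
from h import *
plan((.496,.097,.185))
```

```text
t 8.03 yawY -13.06 tcp [0.4957 0.0969 0.1892] F [ 0.2 -0.7 -0.7] gap 0.339 z [-6.e-04 -0.e+00 -1.e+00]
delta [0.0005 0.0006 0.0106] mm 4.236418521565463
```

Now small steps: about 0.5 mm per row, 3 mm per call.

Call:
move_arm(deltas=[[0, 0, 0.001, 0, 15], [0, 0, 0.002, 0, 15], [0, 0, 0.003, 0, 15], [0, 0, 0.004, 0, 15], [0, 0, 0.005, 0, 15], [0, 0, 0.006, 0, 15], [0, 0, 0.007, 0, 15], [0, 0, 0.007, 0, 15]])

```text
t: 8.7
tcp_pos: [0.4958, 0.0969, 0.1866]
tool_rot: [0.783, 0.622, -0.0, -0.0]
force: [0.7, -0.5, -1.1]
finger_gap: 0.34
```

Call:
move_arm(deltas=[[0, 0, 0.001, 0, 15], [0, 0, 0.002, 0, 15], [0, 0, 0.003, 0, 15], [0, 0, 0.004, 0, 15], [0, 0, 0.005, 0, 15], [0, 0, 0.005, 0, 15], [0, 0, 0.005, 0, 15], [0, 0, 0.005, 0, 15]])

```text
t: 9.37
tcp_pos: [0.4958, 0.0968, 0.1849]
tool_rot: [0.783, 0.622, -0.0, 0.0]
force: [-1.1, -1.9, 3.2]
finger_gap: 0.339
```

Call:
move_arm(deltas=[[0, 0, 0.0005, 0, 15], [0, 0, 0.001, 0, 15], [0, 0, 0.0015, 0, 15], [0, 0, 0.002, 0, 15], [0, 0, 0.0025, 0, 15], [0, 0, 0.0025, 0, 15], [0, 0, 0.0025, 0, 15], [0, 0, 0.0025, 0, 15]])

```text
t: 10.03
tcp_pos: [0.4959, 0.0968, 0.1845]
tool_rot: [0.783, 0.622, 0.0, 0.0]
force: [-1.7, -1.2, 7.9]
finger_gap: 0.338
```

Run:
```python
from h import *
plan((.496,.097,.185)); snap('wrist','w8')
plan((.496,.097,.185))
W,p=cloud('w8')
C=W[mask(W,(.44,.55),(.05,.15),(.10,.14))]; print('collar',circ(C),np.percentile(C[:,2],[5,50,95]))
B=W[mask(W,(.44,.55),(.05,.17),(.082,.1))]; print(circ(B))
```

```text
t 10.03 yawY -13.06 tcp [0.4959 0.0968 0.1845] F [-1.7 -1.2  7.9] gap 0.338 z [ 5.e-04 -1.e-04 -1.e+00]
delta [ 0.0004  0.0001 -0.0013] mm 0.5348765629752357
t 10.08 yawY -13.06 tcp [0.4959 0.0969 0.1845] F [-1.5 -0.7  7.4] gap 0.34 z [ 4.e-04 -1.e-04 -1.e+00]
delta [ 0.0004  0.0002 -0.0013] mm 0.5575881509103758
collar (array([0.4957, 0.0985]), 0.0289, 4502, array([0.4999, 0.1117, 0.1134])) [0.10712948 0.11336749 0.13275675]
(array([0.4954, 0.0982]), 0.037, 2424, array([0.5021, 0.1211, 0.0843]))
```

Call:
move_arm(deltas=[[0, 0, 0.0005, 0, 15], [0, 0, 0.001, 0, 15], [0, 0, 0.0015, 0, 15], [0, 0, 0.002, 0, 15], [0, 0, 0.0025, 0, 15], [0, 0, 0.003, 0, 15], [0, 0, 0.0035, 0, 15], [0, 0, 0.004, 0, 15]])

```text
t: 10.75
tcp_pos: [0.4959, 0.0968, 0.1829]
tool_rot: [0.783, 0.622, 0.0, 0.0]
force: [-2.4, -1.2, 8.2]
finger_gap: 0.344
```

The bush is sliding at a steady ~9 N net. I'll continue in small steps.

Call:
move_arm(deltas=[[0, 0, 0.0006, 0, 15], [0, 0, 0.0012, 0, 15], [0, 0, 0.0018, 0, 15], [0, 0, 0.0024, 0, 15], [0, 0, 0.003, 0, 15], [0, 0, 0.0036, 0, 15], [0, 0, 0.0042, 0, 15], [0, 0, 0.005, 0, 15]])

```text
t: 11.42
tcp_pos: [0.4959, 0.0969, 0.1809]
tool_rot: [0.783, 0.622, 0.0, 0.0]
force: [-2.9, -0.3, 8.6]
finger_gap: 0.34
```

Call:
move_arm(deltas=[[0, 0, 0.0006, 0, 15], [0, 0, 0.0012, 0, 15], [0, 0, 0.0018, 0, 15], [0, 0, 0.0024, 0, 15], [0, 0, 0.003, 0, 15], [0, 0, 0.0036, 0, 15], [0, 0, 0.0042, 0, 15], [0, 0, 0.005, 0, 15]])

```text
t: 12.08
tcp_pos: [0.4959, 0.0969, 0.1789]
tool_rot: [0.783, 0.622, 0.0, 0.0]
force: [-3.0, -1.4, 8.4]
finger_gap: 0.342
```

Call:
move_arm(deltas=[[0, -0.0003, 0.0006, 0, 15], [0, -0.0006, 0.0012, 0, 15], [0, -0.0008, 0.0018, 0, 15], [0, -0.0008, 0.0024, 0, 15], [0, -0.0008, 0.003, 0, 15], [0, -0.0008, 0.0036, 0, 15], [0, -0.0008, 0.0042, 0, 15], [0, -0.0008, 0.005, 0, 15]])

```text
t: 12.75
tcp_pos: [0.4958, 0.0969, 0.177]
tool_rot: [0.783, 0.622, 0.0, 0.0]
force: [-2.3, -2.1, 8.9]
finger_gap: 0.344
```

Call:
move_arm(deltas=[[0, 0, 0.0006, 0, 15], [0, 0, 0.0012, 0, 15], [0, 0, 0.0018, 0, 15], [0, 0, 0.0024, 0, 15], [0, 0, 0.003, 0, 15], [0, 0, 0.0036, 0, 15], [0, 0, 0.0042, 0, 15], [0, 0, 0.005, 0, 15]])

```text
t: 13.42
tcp_pos: [0.4958, 0.0969, 0.175]
tool_rot: [0.783, 0.622, 0.0, 0.0]
force: [-2.7, -2.2, 7.8]
finger_gap: 0.341
```

Call:
move_arm(deltas=[[0, 0, 0.0005, 0, 15], [0, 0, 0.001, 0, 15], [0, 0, 0.0015, 0, 15], [0, 0, 0.002, 0, 15], [0, 0, 0.0025, 0, 15], [0, 0, 0.003, 0, 15], [0, 0, 0.003, 0, 15], [0, 0, 0.003, 0, 15]])

```text
t: 14.08
tcp_pos: [0.4959, 0.0969, 0.1748]
tool_rot: [0.783, 0.622, 0.001, 0.001]
force: [-3.8, -0.6, 15.5]
finger_gap: 0.336
```

Force jumped from 8 to 15.5 N with only 0.2 mm of motion, which looks like the ledge. One small confirming step:

Call:
move_arm(deltas=[[0, 0, 0.0003, 0, 15], [0, 0, 0.0006, 0, 15], [0, 0, 0.0009, 0, 15], [0, 0, 0.0012, 0, 15], [0, 0, 0.0015, 0, 15], [0, 0, 0.0015, 0, 15], [0, 0, 0.0015, 0, 15], [0, 0, 0.0015, 0, 15]])

```text
t: 14.75
tcp_pos: [0.496, 0.097, 0.1747]
tool_rot: [0.783, 0.622, 0.001, 0.001]
force: [-4.7, -1.2, 18.9]
finger_gap: 0.344
```

Run:
```python
from h import *
plan((.496,.097,.185)); snap('wrist','w9')
W,p=cloud('w9')
C=W[mask(W,(.44,.55),(.05,.15),(.095,.13))]; print('collar',circ(C),np.percentile(C[:,2],[5,50,95]))
B=W[mask(W,(.44,.55),(.05,.17),(.075,.09))]; print(circ(B))
```

```text
t 14.75 yawY -13.05 tcp [0.496  0.097  0.1747] F [-4.7 -1.2 18.9] gap 0.344 z [ 1.9e-03 -2.0e-04 -1.0e+00]
delta [ 0.0001  0.0001 -0.0258] mm 10.30303631749548
collar (array([0.4957, 0.0984]), 0.029, 4403, array([0.4998, 0.1115, 0.1037])) [0.09805559 0.10371298 0.12301445]
(array([0.4955, 0.0983]), 0.037, 2938, array([0.5017, 0.1194, 0.0841]))
```

The bush is bottomed: another 0.6 mm commanded gave +3.4 N and no motion. I'll ease off the load, then release.

Call:
move_arm(deltas=[[0, -0.0002, -0.001, 0, 15], [0, -0.0004, -0.002, 0, 15], [0, -0.0005, -0.003, 0, 15], [0, -0.0005, -0.004, 0, 15], [0, -0.0005, -0.004, 0, 15], [0, -0.0005, -0.004, 0, 15], [0, -0.0005, -0.004, 0, 15], [0, -0.0005, -0.004, 0, 15]], force=20)

```text
t: 15.47
tcp_pos: [0.4958, 0.0969, 0.1748]
tool_rot: [0.783, 0.622, 0.0, 0.001]
force: [-2.9, -1.4, 7.4]
finger_gap: 0.342
```

Call:
move_arm(deltas=[[0, 0, 0, 0, 38], [0, 0, 0, 0, 45], [0, 0, 0, 0, 60], [0, 0, 0, 0, 80], [0, 0, 0, 0, 100], [0, 0, 0, 0, 100], [0, 0, 0, 0, 100], [0, 0, 0, 0, 100]])

```text
t: 16.13
tcp_pos: [0.4954, 0.097, 0.1738]
tool_rot: [0.783, 0.622, -0.0, -0.0]
force: [0.5, 0.6, -0.7]
finger_gap: 1.001
```

Run:
```python
from h import *
plan((.496,.097,.30)); snap('wrist','w10')
W,p=cloud('w10')
C=W[mask(W,(.44,.55),(.05,.15),(.095,.13))]; print('collar',circ(C),np.percentile(C[:,2],[5,50,95]))
```

```text
t 16.13 yawY -13.07 tcp [0.4954 0.097  0.1738] F [ 0.5  0.6 -0.7] gap 1.001 z [-0.  0. -1.]
delta [ 0.0004  0.0016 -0.3154] mm 126.1811911357266
collar (array([0.4955, 0.0984]), 0.0288, 4444, array([0.4997, 0.1115, 0.1038])) [0.09805257 0.10383474 0.12286424]
```

View pics/w10.png

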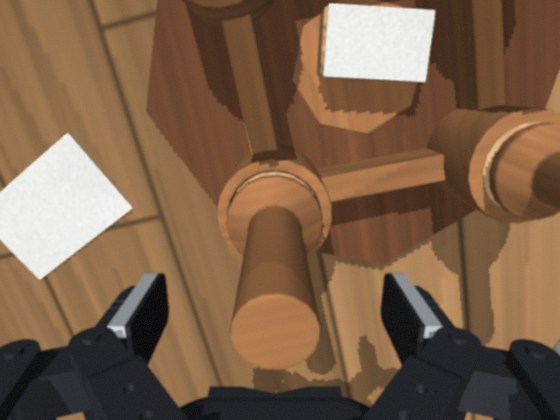

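The leg stays put at (275,330) and the fingers are clear of it on both sides. Retreating straight up.

Call:
move_arm(deltas=[[0, 0, -0.02, 0, 100], [0, 0, -0.06, 0, 100], [0, 0, -0.12, 0, 100], [0, 0, -0.19, 0, 100], [0, 0, -0.26, 0, 100], [0, 0, -0.32, 0, 100], [0, 0, -0.35, 0, 100], [0, 0, -0.36, 0, 100]])

```text
t: 16.85
tcp_pos: [0.4967, 0.097, 0.3213]
tool_rot: [0.783, 0.622, 0.002, 0.002]
force: [0.4, 0.7, 0.2]
finger_gap: 0.995
```

Run:
```python
from h import *
plan((.496,.097,.30)); snap('wrist','w11'); snap('side','s11')
W,p=cloud('w11')
Q=W[mask(W,(.44,.55),(.05,.15),(.195,.215))]; print('top',circ(Q))
C=W[mask(W,(.44,.55),(.05,.15),(.095,.13))]; print('collar',circ(C),np.percentile(C[:,2],[5,50,95]))
S=W[mask(W,(.46,.53),(.06,.13),(.12,.195))]; f=least_squares(lambda a:np.hypot(S[:,0]-a[0]-a[2]*(S[:,2]-.15),S[:,1]-a[1]-a[3]*(S[:,2]-.15))-.015,[.494,.09,0,0],loss='soft_l1',f_scale=.002); print('shaft',len(S),f.x)
W,p=cloud('s11'); Q=W[mask(W,(.44,.56),(-.30,-.2),(.120,.14))]; print('stout',circ(Q))
cv2.imwrite('pics/s11c.png',cv2.resize(p[110:330,200:400],None,fx=3,fy=2.7,interpolation=2)[:,:,::-1])
```

```text
t 16.85 yawY -13.06 tcp [0.4967 0.097  0.3213] F [0.4 0.7 0.2] gap 0.995 z [ 6.5e-03 -2.0e-04 -1.0e+00]
delta [-0.0005 -0.0019  0.0532] mm 21.28677133688728
top (array([0.4958, 0.0981]), 0.0153, 1413, array([0.4961, 0.0994, 0.204 ]))
collar (array([0.4954, 0.0979]), 0.029, 1540, array([0.4998, 0.1103, 0.1034])) [0.09814536 0.10340279 0.11735769]
shaft 608 [0.49559688 0.09771196 0.00286693 0.00214128]
stout (array([ 0.5102, -0.2445]), 0.0302, 209, array([ 0.5079, -0.249 ,  0.131 ]))
```

View pics/s11c.png

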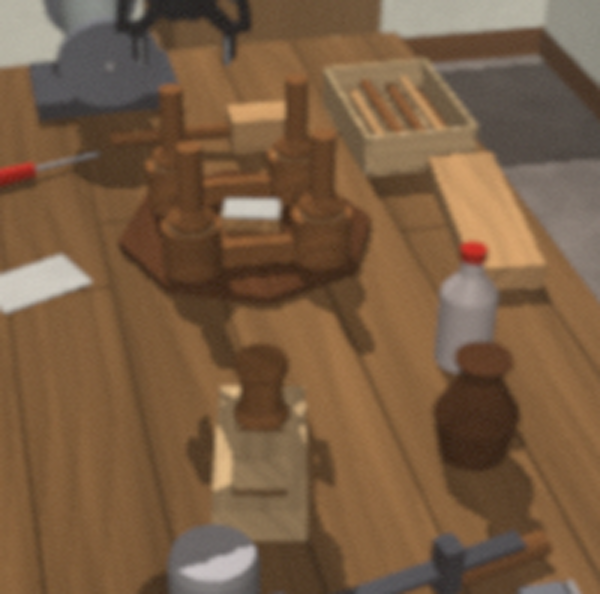

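Run:
```python
from h import *
print(manip.sign_off())
```

```text
the job is handed in; nothing more can be done
None
```

The slim leg now stands by itself in the bush of the empty corner block, with the bush pressed down to its ledge. I handed the job in at about 17 s of the 50 s allowed.

- **Nesting and pressing:** First contact was at TCP z of about 0.185 m. The bush then slid about 10 mm at a steady 9–10 N.
- **Feeling the ledge:** The wrist force rose from 8 to 15.5 N over only 0.2 mm of travel. A further 0.6 mm of commanded motion raised it to 19 N with almost no movement (0.1 mm). I stopped there, eased back to about 7 N, and opened the gripper. The highest reading was about 20 N after allowing for the sensor offset, against the 40 N limit. I only saw the force at the end of each call, so brief peaks within a call would not have shown.
- **Final checks:**
  - The leg's top is at 204 mm, level with the fitted legs.
  - Its axis is about 0.5 mm from the bush centre measured before insertion, with a tilt of about 0.004 rad.
  - The gripper is about 0.1 m above the leg and clear of everything.
  - The stout leg is in its hole, within about 1 mm of where it was. The other things look unmoved in the side picture, but I did not measure them.

No check failed. Two things I could not check directly: the seated rim is hidden under the collar, so the nesting depth is inferred from heights, and the ledge was only felt through the force. Camera readings of the bush centre differed by 2–3 mm, and I relied on the settled wrist-camera values.

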